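# Unlock a drive unit and work its selector lever through the zigzag gate

## Robot

A 6-joint arm with a two-finger parallel gripper is mounted at the origin on a cart in front of the work surface, level with it; the furniture and walls round the work are solid. World frame = base frame: x ahead of the robot, y to its left, z up, the work surface at z = 0. Lengths are in m, angles in rad, forces in N, time in s.
With the tool pointing down it reaches from about 0.375 to 0.975 m from the base axis. Payload 3.8 kg.
Tool frame: the origin (TCP) lies midway between the tips of the shut fingers; the grasp point (between the pads) lies 19 mm behind it; x points along the fingers, y is the direction in which the jaws open and shut, and the axes are right-handed (so a half turn about x gives the same grasp; the last joint's range is limited). The gripper opens to 85 mm and grips with 20 to 120 N. Pads are 22 mm wide; open, the fingers measure 114 mm over their backs; the gripper's body (76 mm by 85 mm) begins 54 mm behind the grasp point. The pads swing forward as they close: fully open they stand 13 mm farther back than shut.
Start: joints at [-1.296, 0.264, 1.604, -0, 1.274, -0.037], TCP at [0.207, -0.642, 0.231] pointing down, gripper open.
Joint ranges: [-2.63, 2.63], [-0.94, 2.18], [0.31, 2.57], [-1.31, 4.45], [0, 2.66], [-2.55, 2.55]. Speed limits (rad/s): [2.57, 2.57, 3.14, 3.14, 3.14, 3.14].

## Interface

Orientations are given as a rotation vector (axis times angle).
In Python, from workcell import read_state, read_camera, get_calibration, finish_job gives the robot as it stands. The module is installed in compiled form; this text tells all that it offers.
- The arm moves only by the shell command python3 -m creep 'ROWS' [FORCE]. ROWS is JSON, a list of rows, each a list of 3 entries, a list of its own where there are three numbers: the closure in counts, from 0 (fully open) to 255 (shut), then the shift along the world's x, y, z in mm, then the turn about the world's z in rad. In form: [[hand, [tx, ty, tz], spin], ...]. A call has exactly 8 rows; each row shifts and turns the commanded pose from where the row before left it; what a row does not reach is not made up. A row lasts 1/12 s, in which the tool goes at most 41.7 mm and 7.16 degrees, less where a joint would pass 70% of its speed; a pose out of reach is approached as far as the arm can. A call is refused whole if a number of a shift passes 41.7 or a number of a turn 0.125, either way. A call with a gripper value outside its range is refused whole. The fingers move at their own pace and stop on an object; FORCE is the grip in N (left out, the last holds). Time passes only in rows, so rows that do not move let the fingers close, or fill a call up. It gives the time, the measured TCP pose, the force and the opening at its end, in the units of the state.
- read_state(): the state, without advancing time (a new reading comes with each control period).
- read_camera(name): name is "side" or "top"; returns (picture, depth): 420x560x3 uint8, blue, green, red; 420x560 float32, m along the optical axis (not along the pixel's ray), 0 where there is no reading.
- get_calibration(name): a dict with "K" (3x3 intrinsics, pixels), "eye" and "orientation" of the camera in the world. Camera axes: x right, y down, z forward; pixel columns grow to the right and rows downward; lengths in m; the calibration is good to about 2 mm. A picture is of the moment at which its call begins. get_calibration takes no time and is no camera call.
- finish_job(): hands the job in, once; it reports no verdict.
The state is a dict: "time": time; "q": joint angles; "joint_vel": joint speeds; "joint_torque": joint torques, N m; "tool_pos": TCP position; "tcp_rot": TCP orientation; "wrist_force": force on the tool from outside, world axes, zero at the start; "torque": the same for the moment, N m; "width": opening from 0.0 (shut) to 1.0 (fully open).
Only numpy, scipy, OpenCV 4.12 (cv2) and the standard library are available. Lean on these libraries where they do the work, as an engineer would, in place of code of your own. Each camera call takes 0.05 s, during which the arm holds its last target.

## Task

Put the bench drive unit into gear. Its selector lever is parked and locked: push the thin end of the release rod straight into the small square hole in the unit's side until the hidden catch trips and the lock bolt springs clear of the lever, and leave the rod lying flat on the table. Without forcing it, work the lever by its cup through the zigzag gate, slot by slot, from the park end to the far end and sideways into the last notch, and leave it there; do not disturb the glassware and bottles.

Things in the scene. Friction and masses are not known exactly. Their poses are not given: they have to be found in the camera images.
- drive_unit: Fixed grey box, 130 (x) x 180 (y) x 150 mm high, with an aluminium gate plate on top and a pulley on its left (+y) side. Origin: centre of its underside at table height; at yaw 0 x points away from the robot, y to the left. Its axes are meant below.
- gate_middle (a point): Middle of the zigzag gate, on the plate 150 mm up. Two slots along y, 16 mm wide: FAR (x +13 mm) and NEAR (x -13 mm). The lever's way: parked at far slot's -y end (y -49) > far slot to +y until a stop > across to near slot > near slot to +y until a stop > back across to far slot > far slot to +y, its end (y +49) > across into the last notch. The near slot also runs to -y, a dead end.
- last_notch (a point): Middle of the last notch, at plate height. The gate's two crossings, 16 mm wide, are set by steel blades screwed on the plate (6 mm thick): the first is centred somewhere from y = -31 to -21 mm of the unit, the second from y = +7 to +17, set anew each time and not reported. Each slot's stop is the edge of its crossing: a lever pushed against the stop can cross there.
- access_hole (a point): Centre of the 16 x 16 mm square hole, outer face of the unit's right (-y) side, 60 mm up, 30 mm to +x of the middle. Axis: the unit's y; wall 5 mm. A sprung pad (24 x 28 mm, 2.5 N, 6.6 N at its stop) lies 20 mm inside the outer face. The catch trips when the pad has gone in 6 mm (rod tip 26 mm inside); the pad's stop is at 14 mm (34 mm inside).
- lever_pivot (a point): Point where the lever's two hinge axes cross: on the unit's vertical middle line, 20 mm above the table.
- finger_cup (a point): Middle of the inner floor of the open black cup on the lever, 195 mm from the pivot. The cup opens away from the pivot: rim 31 mm above the floor, 68 mm across outside, 58 mm inside, 50 mm inside at the floor: closed fingertips fit in from above and can push it any way. Stem below: steel, 12 mm thick. The lever stays where it is left; it takes about 1 to 2 N at the cup.
- selector_run (a joint): Lever's angle along the gate, rad: 0 upright, positive towards the unit's +y. About -0.37 parked, about +0.37 at the far end. The stem's y at plate height is about 130 mm x tan(angle).
- selector_cross (a joint): Lever's angle across the gate, rad: about +0.10 in the far slot (+x), about -0.10 in the near slot and last notch (-x). From the pivot, a point at r up the lever lies at x = r sin(cross), y = r cos(cross) sin(run), z = r cos(cross) cos(run) in the unit's axes.
- park_bolt (a joint): Dark steel lock bolt, 8 mm wide, across the far slot just under the plate beside the parked lever. 0: locked, the lever can not leave park; about +0.022 m: sprung clear once the catch is tripped; it stays clear.
- release_rod: Loose rod lying on the table to the right of the unit, 180 mm long, 60 g: black squared handle 20 x 20 x 80 mm and a steel shaft 8 mm thick, 100 mm long. Origin on its axis at the middle of the handle (10 mm above the table when lying); x points along the shaft to the tip.
- rod_tip (a point): End of the rod's shaft, 140 mm from the handle's middle.
- beaker: Glass beaker, 75 x 68 x 82 mm, behind the work; leave it alone. Origin: centre of its underside.
- dropper: Dropper bottle, 33 mm wide, 94 mm high, to the left of the unit; leave it alone. Origin: centre of its underside.
- reagent_bottle: White bottle with blue cap, 64 mm wide, 131 mm high, behind the unit; leave it alone. Origin: centre of its underside.

How it is judged:
On the way, in this order (a step that is already met when the one before it is completed fails the run):
1. the lock bolt has sprung clear of the lever (value of joint park_bolt above 0.018 m), for 0.1 s.
2. the lever has crossed to the near slot through the first crossing (value of joint selector_cross below -0.06 rad and value of joint selector_run below -0.05 rad), for 0.1 s.
3. the lever has crossed back to the far slot through the second crossing (value of joint selector_cross above 0.06 rad and value of joint selector_run above 0 rad), for 0.1 s.
At the end, for the whole second after the job is handed in: The lever stands at rest in the last notch (run angle over 0.31 rad, cross angle below -0.06 rad), the lock bolt is clear (over 18 mm), and the rod lies flat and still on the table (handle axis below 16 mm, tip below 20 mm) (value of joint selector_run above 0.31 rad and value of joint selector_cross below -0.06 rad and value of joint park_bolt above 0.018 m and height (world z) of release_rod below 0.016 m and height (world z) of rod_tip below 0.02 m and linear speed of release_rod below 0.02 m/s and velocity of joint selector_run between -0.05 and 0.05 rad/s); the robot touches nothing.
It fails at once if the lever is forced (more than 80 N on it from the robot) (contact force between any of the arm, the fingers and selector_cross above 80 N).
It fails at once if the beaker, the dropper bottle or the reagent bottle is shifted by more than 30 mm (distance of any of beaker, dropper, reagent_bottle from where it was at the start of the episode above 0.03 m).
It also fails if it takes over 64 s, if anything falls off the work surface, if the arm or the gripper's body presses on something with over 40 N, if the wrist force passes 120 N, or if a joint passes its speed limit or range.

## Working session

There is one attempt and no reset: what is moved stays moved. The work goes in short steps, Python scripts to look and compute and a shell command to move; the robot and the scene stay as the last step left them, time stands still between calls to the robot, and variables do not carry over. Pictures are saved under pics/ and viewed, and the job is handed in when it is done.

```bash
ls; mkdir -p pics; cat > h.py <<'E'
import numpy as np,cv2
from workcell import *
from scipy.spatial.transform import Rotation as R
def cam(n,name):
    im,d=read_camera(n); cv2.imwrite(f'pics/{name}.png',im); np.savez(f'pics/{name}.npz',im=im,d=d); return im,d
def Rm(c):
    o=np.array(c['orientation'],float)
    return o if o.shape==(3,3) else R.from_rotvec(o).as_matrix() if o.size==3 else R.from_quat(o).as_matrix()
def pts(n,d):
    c=get_calibration(n);K=np.array(c['K']);v,u=np.indices(d.shape)
    P=np.stack([(u-K[0,2])/K[0,0]*d,(v-K[1,2])/K[1,1]*d,d],-1)
    return P@Rm(c).T+np.array(c['eye'])
def proj(n,p):
    c=get_calibration(n);K=np.array(c['K']);q=(np.atleast_2d(p)-np.array(c['eye']))@Rm(c)
    return np.c_[q[:,0]/q[:,2]*K[0,0]+K[0,2],q[:,1]/q[:,2]*K[1,1]+K[1,2]]
E
python3 - <<'E'
from h import *
for n in ['side','top']:
    print(get_calibration(n)); cam(n,n+'0')
print(read_state())
E
```

```text
pics
{'K': array([[442.9005905 ,   0.        , 280.28374679],
       [  0.        , 442.9005905 , 208.14499984],
       [  0.        ,   0.        ,   1.        ]]), 'eye': array([-0.0539343 ,  0.54824208,  0.74257483]), 'orientation': array([-1.12000605,  2.21339279, -1.17320711])}
{'K': array([[430.78659584,   0.        , 279.23478246],
       [  0.        , 430.78659584, 206.99727555],
       [  0.        ,   0.        ,   1.        ]]), 'eye': array([ 0.26636855, -0.12590353,  1.29032743]), 'orientation': array([-2.41838414,  1.53754788, -0.24583686])}
{'time': 0.1, 'q': array([-1.29586691e+00,  2.64688277e-01,  1.60525042e+00,  1.25503603e-05,
        1.27374503e+00, -3.68692063e-02]), 'joint_vel': array([ 0.00014451, -0.00107153, -0.00354568, -0.00086875,  0.00204659,
       -0.00140692]), 'joint_torque': array([ 2.20202746e-04, -5.16703677e+01, -3.68588948e+01, -3.95728762e-05,
        6.34130789e-03, -3.67201062e-05]), 'tool_pos': array([ 0.20690737, -0.64179053,  0.23007249]), 'tcp_rot': array([ 2.05384447,  0.3250073 , -2.05433602]), 'wrist_force': array([ 0.88272563, -0.4220334 , -0.00805038]), 'torque': array([ 0.02741179,  0.02395683, -0.00799479]), 'width': 0.9960879862981395}
```

View pics/side0.png

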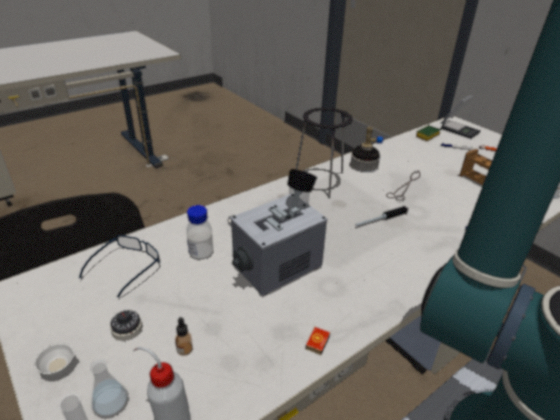

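View pics/top0.png

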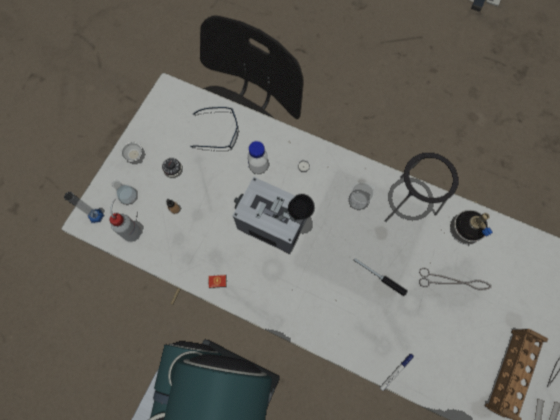

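The top view shows the unit's plate near (270,210), the cup at (301,207), the rod from its tip (355,261) to its handle (395,287), and the beaker at (360,198). Next I measure these.

```bash
python3 - <<'E'
from h import *
d={};P={};I={}
for n in ['side','top']:
    z=np.load(f'pics/{n}0.npz');I[n]=z['im'];P[n]=pts(n,z['d'])
p=P['top'];im=I['top']
m=np.zeros(im.shape[:2],bool);m[165:260,220:330]=1
pl=m&(abs(p[...,2]-.152)<.006)
q=p[pl][:,:2].astype(np.float32);print('plate',len(q),p[pl].mean(0),cv2.minAreaRect(q*1000))
bx=m&(p[...,2]>.02)&(p[...,2]<.165)
cup=m&(p[...,2]>.17);q=p[cup];print('cup',len(q),q.mean(0),q.min(0),q.max(0),cv2.minEnclosingCircle((q[q[:,2]>.19][:,:2]*1000).astype(np.float32)))
# table
t=p[215:235,330:350].reshape(-1,3);print('table z',np.median(t[:,2]))
# rod
m[:]=0;m[245:305,340:415]=1
dark=m&(im.max(2)<90);g=p[dark];print('handle',len(g),g.mean(0))
rod=m&(im.max(2)<135);g2=p[rod];print(len(g2));
q=(g[:,:2]*1000).astype(np.float32);print(cv2.minAreaRect(q))
q2=(g2[:,:2]*1000).astype(np.float32);print(cv2.minAreaRect(q2)); print(cv2.fitLine(q2,2,0,.01,.01).T)
for n,r in dict(beaker=(335,180,385,215),drop=(160,192,185,218),reag=(240,135,275,178)).items():
    x0,y0,x1,y1=r;w=p[y0:y1,x0:x1].reshape(-1,3);w=w[w[:,2]>.02];print(n,len(w),np.median(w,0),w.min(0),w.max(0))
c=im[150:320,215:425];cv2.imwrite('pics/topc.png',cv2.resize(c,None,fx=3.7,fy=3.5,interpolation=2))
c=I['side'][150:300,220:430];cv2.imwrite('pics/sidec.png',cv2.resize(c,None,fx=3.7,fy=3.7,interpolation=2))
E
```

```text
plate 2011 [0.58343839 0.05835509 0.15043129] ((591.6103515625, 49.086185455322266), (180.78762817382812, 131.68850708007812), 89.40199279785156)
cup 606 [ 0.58205141 -0.03733027  0.30635047] [ 0.26636855 -0.12590353  0.18551874] [0.64504991 0.00501257 1.29032743] ((455.709228515625, -78.1087875366211), 195.2799835205078)
table z -0.0005614132414737405
handle 198 [ 0.56660447 -0.35795837  0.01721442]
345
((567.7906494140625, -358.6318359375), (79.05999755859375, 18.72173309326172), 79.29998779296875)
((468.81304931640625, -210.71705627441406), (155.81155395507812, 410.4037780761719), 46.479400634765625)
[[ 1.9682642e-02 -9.9980628e-01  5.6885626e+02 -3.3650107e+02]]
beaker 370 [ 0.78628763 -0.16530123  0.05996691] [ 0.26636855 -0.19781431  0.02002263] [ 0.80844665 -0.12590353  1.29032743]
drop 127 [0.49912171 0.33922002 0.04784704] [ 0.26636855 -0.12590353  0.02164371] [0.51832535 0.36001325 1.29032743]
reag 533 [0.73547266 0.16558789 0.09507208] [ 0.26636855 -0.12590353  0.02069921] [0.77593903 0.20280581 1.29032743]
```

View pics/topc.png

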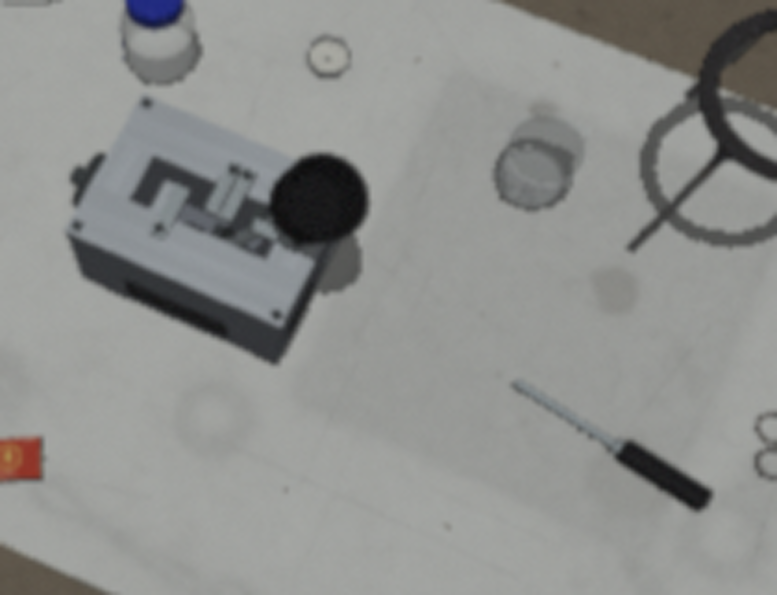

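View pics/sidec.png

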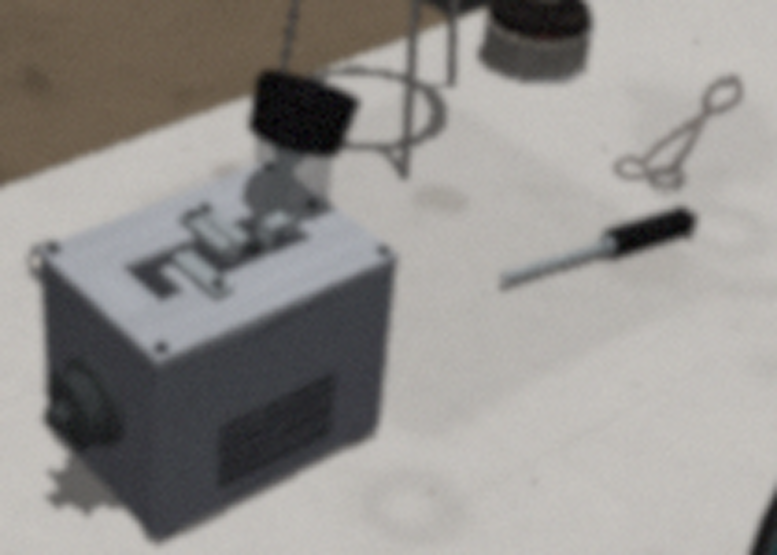

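```bash
python3 - <<'E'
from h import *
s=read_state();M=R.from_rotvec(s['tcp_rot']).as_matrix();print('tool axes cols\n',M.round(3),'jaw deg',np.degrees(np.arctan2(M[1,1],M[0,1])))
z=np.load('pics/top0.npz');im=z['im'];p=pts('top',z['d'])
sz=np.load('pics/side0.npz');ps=pts('side',sz['d'])
# plate in side cam
m=np.zeros(im.shape[:2],bool);m[180:300,220:340]=1
q=ps[m&(abs(ps[...,2]-.152)<.006)];print('side plate',cv2.minAreaRect((q[:,:2]*1000).astype(np.float32)))
# faces: -x side seen by both, fit line on points z .04-.13
for n,pp,mm in [('side',ps,m)]:
    q=pp[mm&(pp[...,2]>.03)&(pp[...,2]<.13)];q=q[(q[:,0]<.56)];q=q[abs(q[:,0]-np.median(q[:,0]))<.006];l=cv2.fitLine((q[:,:2]*1000).astype(np.float32),cv2.DIST_HUBER,0,.01,.01).ravel();print(n,'near face',len(q),l,np.degrees(np.arctan2(l[1],l[0])))
m[:]=0;m[165:260,220:330]=1
# cup
q=p[m&(p[...,2]>.205)&(p[...,2]<.26)];print('cup',len(q),q.min(0),q.max(0),cv2.minEnclosingCircle((q[:,:2]*1000).astype(np.float32)))
# rod handle centre line
m[:]=0;m[245:305,340:415]=1
q=p[m&(p[...,2]>.004)&(p[...,2]<.03)&(im.max(2)<140)]
l=cv2.fitLine((q[:,:2]*1000).astype(np.float32),cv2.DIST_HUBER,0,.01,.01).ravel();print('rod',len(q),l,np.degrees(np.arctan2(l[1],l[0])))
dd=np.array(l[:2]);dd*=np.sign(dd[1]);t=(q[:,:2]*1000-l[2:])@dd;print('ends',l[2:]+dd*t.min(),l[2:]+dd*t.max(),t.max()-t.min())
# overlay
yaw=np.radians(-.6);c=np.array([.5916,.0491])
Rz=np.array([[np.cos(yaw),-np.sin(yaw)],[np.sin(yaw),np.cos(yaw)]])
for n,I in [('top',im),('side',sz['im'])]:
    o=cv2.resize(I,None,fx=4,fy=4,interpolation=2)
    C=[np.r_[c+Rz@np.array(a),h] for h in (.15,0) for a in ((-.065,-.09),(.065,-.09),(.065,.09),(-.065,.09))]
    px=proj(n,np.array(C));print(px.round(1).tolist())
    for b in (px[:4],px[4:]): cv2.polylines(o,[((b+.5)*4).astype(int)],True,(0,0,255),1)
    x0,y0=((px.min(0)-12)*4).astype(int); x0=max(x0,0)
    cv2.imwrite(f'pics/ov_{n}.png',o[y0:y0+590,x0:x0+590])
E
```

```text
tool axes cols
 [[-0.001  0.307 -0.952]
 [ 0.002 -0.952 -0.307]
 [-1.    -0.002 -0.   ]] jaw deg -72.13546078634289
side plate ((590.3822021484375, 49.56559753417969), (182.0185089111328, 135.49154663085938), 88.78569030761719)
side near face 2071 [1.4002418e-02 9.9990195e-01 5.2573035e+02 5.6059204e+01] 89.19769
cup 338 [ 0.5774234  -0.06436122  0.20503221] [0.64504991 0.00501257 0.24243409] ((610.1332397460938, -29.68413543701172), 35.3911018371582)
rod 303 [ 1.7818837e-01  9.8399639e-01  5.7446796e+02 -3.2116107e+02] 79.73574
ends [ 560.58042364 -397.85116308] [ 592.16807697 -223.41701161] 177.27112925558657
[[290.7, 242.4], [310.5, 201.5], [253.1, 175.6], [231.9, 214.9], [289.4, 253.8], [307.2, 217.0], [255.7, 193.5], [236.9, 229.0]]
[[327.3, 217.9], [292.4, 192.4], [229.8, 216.7], [262.2, 246.9], [322.2, 266.9], [290.3, 239.7], [232.3, 266.0], [262.2, 297.8]]
```

View pics/ov_top.png

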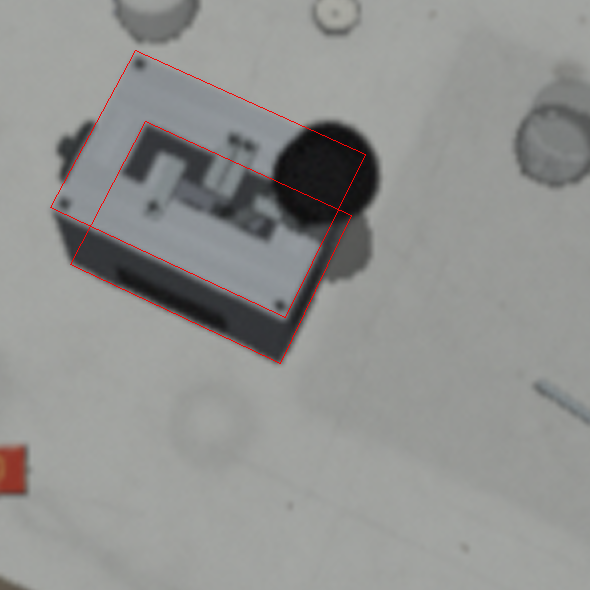

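View pics/ov_side.png

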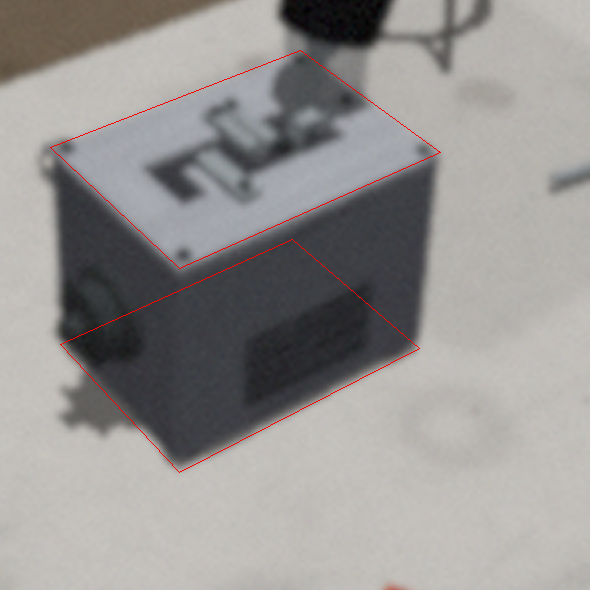

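```bash
python3 -m creep '[[0,[30,23,0],0.12],[0,[30,23,0],0.12],[0,[30,23,0],0.12],[0,[30,23,0],0.12],[0,[30,23,0],0.12],[0,[30,23,0],0.12],[0,[30,23,0],0.12],[0,[30,23,0],0.12]]' 60
```

```text
time: 0.77
tool_pos: [0.448, -0.4568, 0.2307]
tcp_rot: [1.422, 1.057, -1.422]
wrist_force: [0.6, 0.5, 0.6]
width: 1.0
```

```bash
python3 -m creep '[[0,[30,23,-10],0.06],[0,[30,23,-20],0.059],[0,[30,23,-25],0],[0,[29,22,-25],0],[0,[0,0,-35],0],[0,[0,0,-30],0],[0,[0,0,0],0],[0,[0,0,0],0]]'
python3 - <<'E'
from h import *
s=read_state();print(s['tool_pos']);M=R.from_rotvec(s['tcp_rot']).as_matrix();print('jaw deg',np.degrees(np.arctan2(M[1,1],M[0,1])),s['q'])
im,d=cam('side','s1');cv2.imwrite('pics/s1c.png',cv2.resize(im[130:300,280:520],None,fx=3.3,fy=3.3,interpolation=2))
E
```

```text
time: 1.43
tool_pos: [0.5593, -0.3695, 0.0873]
tcp_rot: [1.34, 1.126, -1.343]
wrist_force: [0.8, 0.2, -0.1]
width: 1.0
[ 0.55927202 -0.36946063  0.0873023 ]
jaw deg -10.29262021396637 [-6.20936073e-01  3.75386081e-01  1.73716019e+00 -4.11992096e-05
  1.03563833e+00 -4.41266517e-01]
```

View pics/s1c.png

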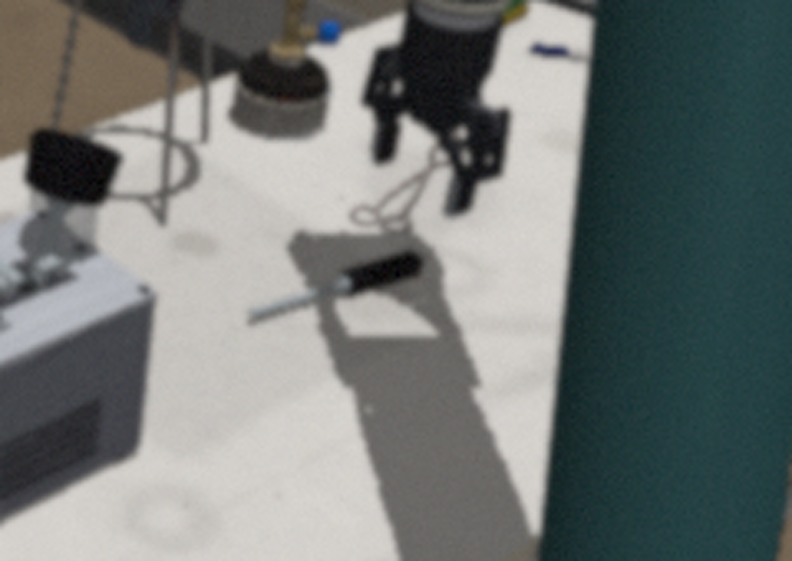

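The gripper is open above the handle with the jaws across it. I make the small correction and go down.

```bash
python3 -m creep '[[0,[7,2,-25],0],[0,[0,0,-25],0],[0,[0,0,-20],0],[0,[0,0,-8],0],[0,[0,0,-3],0],[0,[0,0,0],0],[0,[0,0,0],0],[0,[0,0,0],0]]'
```

```text
time: 2.15
tool_pos: [0.5697, -0.3704, 0.0117]
tcp_rot: [1.341, 1.114, -1.339]
wrist_force: [-0.2, 0.6, -0.1]
width: 0.999
```

```bash
python3 -m creep '[[0,[-3,2,-5],0],[0,[0,0,0],0],[150,[0,0,0],0],[255,[0,0,0],0],[255,[0,0,0],0],[255,[0,0,0],0],[255,[0,0,0],0],[255,[0,0,0],0]]' 60
python3 - <<'E'
from h import *
s=read_state();print(s['tool_pos']);M=R.from_rotvec(s['tcp_rot']).as_matrix();print(M[:,0],'jaw deg',np.degrees(np.arctan2(M[1,1],M[0,1])),s['width'],s['wrist_force'])
E
```

```text
time: 2.82
tool_pos: [0.5658, -0.3675, 0.0049]
tcp_rot: [1.341, 1.117, -1.34]
wrist_force: [-0.4, -0.3, 0.4]
width: 0.219
[ 0.56581572 -0.3674863   0.00487932]
[ 9.77545136e-04 -6.14998353e-04 -9.99999333e-01] jaw deg -10.31642394707755 0.21914429517591197 [-0.42031313 -0.30882865  0.4067326 ]
```

```bash
python3 -m creep '[[255,[0,0,25],0],[255,[0,0,25],0.04],[255,[13,25,0],0.064],[255,[13,30,0],0.064],[255,[13,30,0],0],[255,[13,25,0],0],[255,[0,17,0],0],[255,[0,0,0],0]]'
python3 - <<'E'
from h import *
im,d=cam('side','s2');cv2.imwrite('pics/s2c.png',cv2.resize(im[130:300,220:460],None,fx=3.3,fy=3.3,interpolation=2))
im,d=cam('top','t2');cv2.imwrite('pics/t2c.png',cv2.resize(im[170:320,230:430],None,fx=3.9,fy=3.9,interpolation=2))
s=read_state();print(s['tool_pos']);M=R.from_rotvec(s['tcp_rot']).as_matrix();print(M[:,0],'jaw deg',np.degrees(np.arctan2(M[1,1],M[0,1])),s['width'],s['wrist_force'])
E
```

```text
time: 3.48
tool_pos: [0.6171, -0.2364, 0.0537]
tcp_rot: [1.216, 1.207, -1.216]
wrist_force: [-0.5, 0.2, -1.1]
width: 0.215
[ 0.61669073 -0.23962151  0.05385935]
[-1.08675887e-03 -2.33386223e-04 -9.99999382e-01] jaw deg -0.5883075433070313 0.21632270206912452 [-0.08421955 -1.10535196 -0.46681345]
```

View pics/s2c.png

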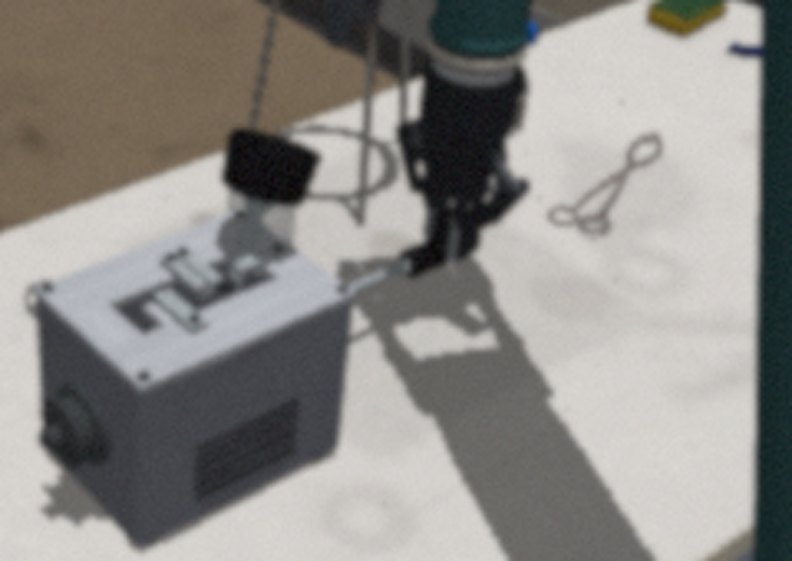

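View pics/t2c.png

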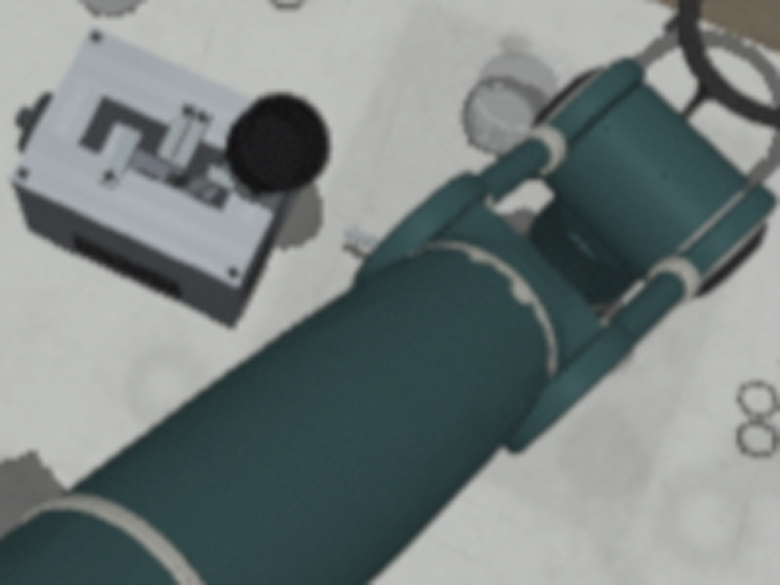

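```bash
python3 - <<'E'
from h import *
z=np.load('pics/t2.npz');p=pts('top',z['d']);im=z['im']
w=p[222:245,308:326].reshape(-1,3);w=w[(w[:,2]>.035)&(w[:,2]<.1)];print(len(w),w.round(4)[np.argsort(w[:,1])][-25:])
z=np.load('pics/s2.npz');ps=pts('side',z['d'])
w=ps[195:225,318:350].reshape(-1,3);w=w[(w[:,2]>.04)&(w[:,2]<.09)&(w[:,1]<-.05)];w=w[np.argsort(w[:,1])];print(len(w),w[-40::3].round(4))
a=p[170:320,230:430].reshape(-1,3);a=a[(a[:,2]>.1)&(a[:,2]<.9)&(a[:,1]<-.07)];
for k in range(4):
    b=a[(a[:,1]>-.07-.04*(k+1))&(a[:,1]<-.07-.04*k)];print(k,len(b),b[:,2].min(),b.mean(0))
b=a[(a[:,2]<.4)];print(b[:,1].max(), np.sort(b[:,2])[:5])
print(proj('top',[[.618,-.0906,.06],[.619,-.041,.06]]),proj('side',[[.618,-.0906,.06]]))
E
```

```text
20 [[ 0.6171 -0.1119  0.0617]
 [ 0.6207 -0.1107  0.0588]
 [ 0.6223 -0.1095  0.0632]
 [ 0.6163 -0.1092  0.0599]
 [ 0.6184 -0.108   0.0627]
 [ 0.6212 -0.1068  0.0626]
 [ 0.6205 -0.1041  0.0604]
 [ 0.624  -0.1029  0.0583]
 [ 0.6172 -0.1026  0.0578]
 [ 0.6187 -0.1015  0.0625]
 [ 0.6219 -0.1003  0.0611]
 [ 0.6155 -0.1     0.0594]
 [ 0.6172 -0.0988  0.0633]
 [ 0.6207 -0.0976  0.061 ]
 [ 0.6179 -0.096   0.0565]
 [ 0.6187 -0.095   0.0636]
 [ 0.622  -0.0937  0.0617]
 [ 0.616  -0.0934  0.0586]
 [ 0.6179 -0.0923  0.0618]
 [ 0.6205 -0.0911  0.0626]]
140 [[ 0.6136 -0.1718  0.0586]
 [ 0.616  -0.1662  0.0628]
 [ 0.6139 -0.1649  0.058 ]
 [ 0.6154 -0.1588  0.0596]
 [ 0.6183 -0.1576  0.0617]
 [ 0.6125 -0.1523  0.0607]
 [ 0.6137 -0.1503  0.0576]
 [ 0.6187 -0.147   0.0626]
 [ 0.6146 -0.1441  0.0564]
 [ 0.6156 -0.141   0.0603]
 [ 0.6168 -0.1384  0.0607]
 [ 0.616  -0.1339  0.063 ]
 [ 0.6206 -0.1311  0.0615]
 [ 0.6128 -0.1277  0.061 ]]
0 1787 0.5637357614561772 [ 0.3358293  -0.09172201  0.67240117]
1 2697 0.5080734741989509 [ 0.39233906 -0.13094065  0.62759743]
2 2652 0.37783817121733965 [ 0.44564237 -0.16913352  0.57484712]
3 1946 0.24749331878423653 [ 0.53640109 -0.20946895  0.47681154]
-0.18135637045485295 [0.17369635 0.17571405 0.17625144 0.18008925 0.1804846 ]
[[318.44158289 228.91169975]
 [303.25932159 221.77015505]] [[314.9500865  222.22571133]]
```

Tip at (0.619, -0.090, 0.059), against a hole at (0.620, -0.041, 0.060): aligned within tolerance. Insert.

```bash
python3 -m creep '[[255,[0.5,20,1],0],[255,[0,15,0],0],[255,[0,10,0],0],[255,[0,6,0],0],[255,[0,6,0],0],[255,[0,3,0],0],[255,[0,0,0],0],[255,[0,0,0],0]]'
```

```text
time: 4.25
tool_pos: [0.6178, -0.1804, 0.0553]
tcp_rot: [1.218, 1.203, -1.218]
wrist_force: [-0.4, 0.6, -0.3]
width: 0.215
```

```bash
python3 -m creep '[[255,[0,6,0],0],[255,[0,5,0],0],[255,[0,4,0],0],[255,[0,3,0],0],[255,[0,2,0],0],[255,[0,0,0],0],[255,[0,0,0],0],[255,[0,0,0],0]]'
python3 - <<'E'
from h import *
im,d=cam('side','s3');cv2.imwrite('pics/s3c.png',cv2.resize(im[150:300,220:400],None,fx=4,fy=4,interpolation=2))
im,d=cam('top','t3');cv2.imwrite('pics/t3c.png',cv2.resize(im[160:260,220:340],None,fx=6,fy=5.8,interpolation=2))
s=read_state();print(s['tool_pos'],s['wrist_force'],s['width'])
E
```

```text
time: 4.92
tool_pos: [0.6179, -0.1607, 0.0554]
tcp_rot: [1.218, 1.203, -1.218]
wrist_force: [1.5, -5.1, -0.6]
width: 0.215
[ 0.61794511 -0.16072853  0.05539139] [ 0.79796564 -3.84102088 -0.32226939] 0.21648212628438826
```

View pics/s3c.png

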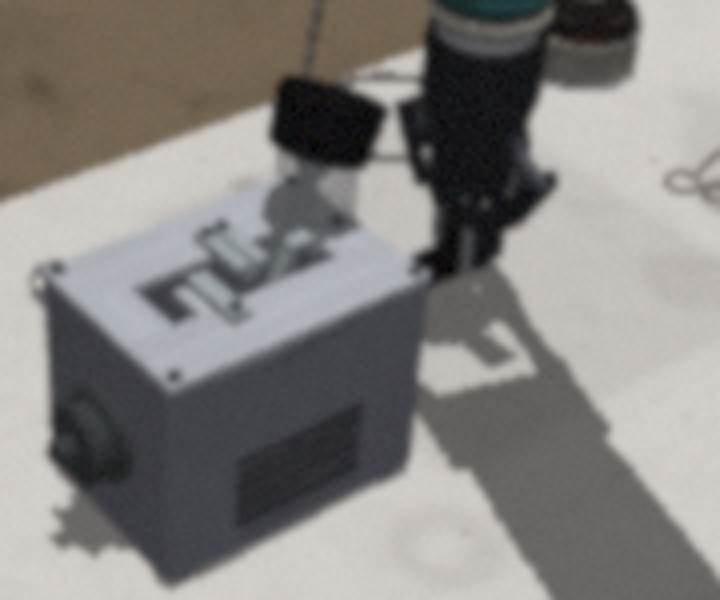

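View pics/t3c.png

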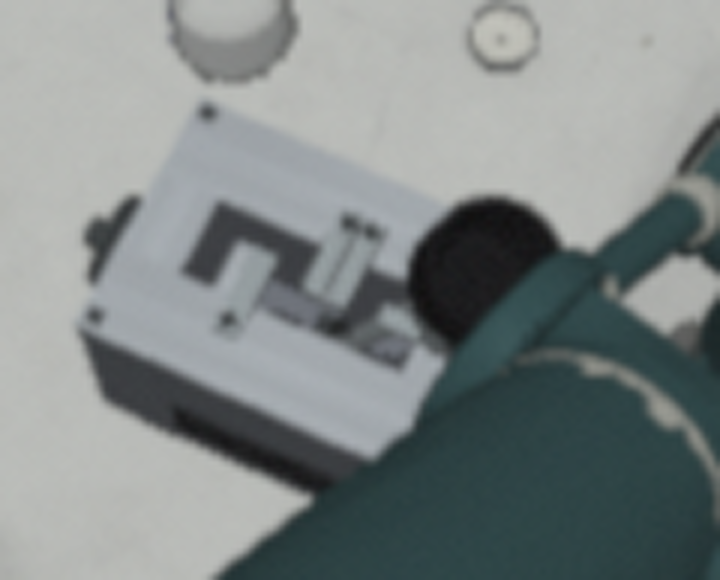

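Contact with the pad is showing (about 4–5 N). I go 3 mm deeper for margin, under the stop, then withdraw.

```bash
python3 -m creep '[[255,[0,2,0],0],[255,[0,1,0],0],[255,[0,0,0],0],[255,[0,0,0],0],[255,[0,0,0],0],[255,[0,0,0],0],[255,[0,0,0],0],[255,[0,0,0],0]]'
python3 - <<'E'
from h import *
s=read_state();print(s['tool_pos'],s['wrist_force'],s['width'])
E
python3 -m creep '[[255,[0,-6,0],0],[255,[0,-12,0],0],[255,[0,-20,0],0],[255,[0,-25,0],0],[255,[0,-30,0],0],[255,[0,-30,0],0],[255,[0,-30,0],0],[255,[0,0,0],0]]'
python3 - <<'E'
from h import *
im,d=cam('side','s4');cv2.imwrite('pics/s4c.png',cv2.resize(im[150:300,220:400],None,fx=4,fy=4,interpolation=2))
im,d=cam('top','t4');cv2.imwrite('pics/t4c.png',cv2.resize(im[160:260,220:340],None,fx=6,fy=5.8,interpolation=2))
s=read_state();print(s['tool_pos'],s['wrist_force'],s['width'])
E
```

```text
time: 5.68
tool_pos: [0.618, -0.158, 0.0554]
tcp_rot: [1.218, 1.202, -1.218]
wrist_force: [-0.2, -5.9, 0.4]
width: 0.216
[ 0.61797484 -0.1580343   0.05542203] [-0.21895862 -5.89145228  0.4470162 ] 0.21618984365905294
time: 6.35
tool_pos: [0.6176, -0.3157, 0.0554]
tcp_rot: [1.22, 1.199, -1.221]
wrist_force: [-0.1, -1.3, -0.0]
width: 0.22
[ 0.6171818  -0.31127235  0.05472569] [ 0.7296518   0.5333837  -0.29783744] 0.22010830619095273
```

View pics/s4c.png

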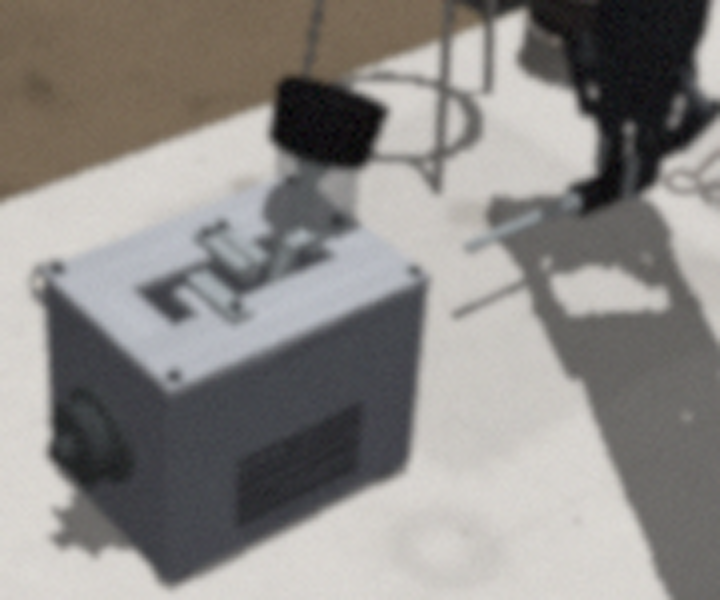

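View pics/t4c.png

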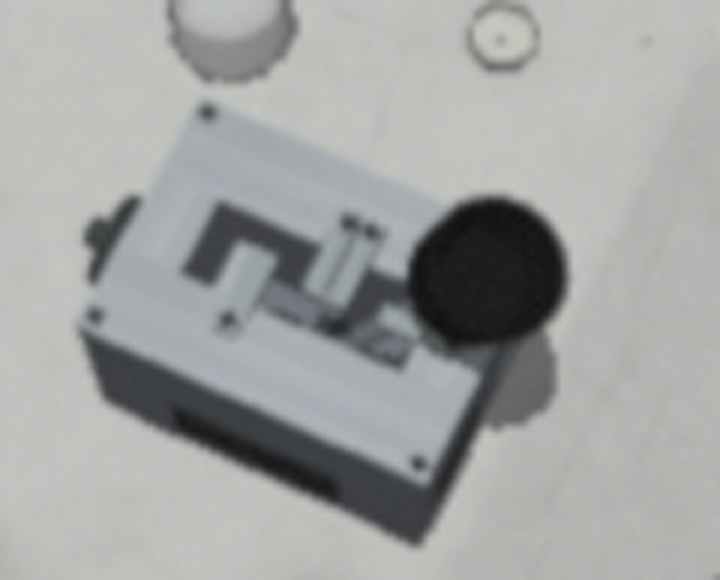

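Peak force was 5.9 N, so the pad went in about 11 mm and the catch should have tripped. Now I lay the rod down where the arm is.

```bash
python3 -m creep '[[255,[0,0,-15],0],[255,[0,0,-15],0],[255,[0,0,-12],0],[255,[0,0,-5],0],[255,[0,0,-2.5],0],[255,[0,0,-1],0],[255,[0,0,0],0],[255,[0,0,0],0]]'
python3 -m creep '[[230,[0,0,0],0],[180,[0,0,0],0],[140,[0,0,0],0],[100,[0,0,0],0],[100,[0,0,0],0],[100,[0,0,15],0],[100,[0,0,25],0],[100,[0,0,30],0]]'
```

```text
time: 7.12
tool_pos: [0.6171, -0.3083, 0.0046]
tcp_rot: [1.217, 1.207, -1.218]
wrist_force: [-3.7, 3.4, 5.9]
width: 0.215
time: 7.78
tool_pos: [0.616, -0.3092, 0.0736]
tcp_rot: [1.218, 1.208, -1.22]
wrist_force: [0.2, -0.3, 0.2]
width: 0.61
```

```bash
python3 -m creep '[[255,[0,0,38],0],[255,[0,0,40],0],[255,[0,0,40],0],[255,[0,0,40],0],[255,[0,10,40],0],[255,[0,20,20],0],[255,[0,30,0],0],[255,[0,30,0],0]]'
python3 - <<'E'
from h import *
im,d=cam('side','s5');cv2.imwrite('pics/s5c.png',cv2.resize(im[130:300,220:460],None,fx=3.3,fy=3.3,interpolation=2))
ps=pts('side',d);m=np.zeros(d.shape,bool);m[180:235,350:425]=1
w=ps[m&(im.max(2)<110)&(ps[...,2]>.003)&(ps[...,2]<.03)];print(len(w),w.mean(0),w.min(0),w.max(0))
E
```

```text
time: 8.45
tool_pos: [0.6189, -0.2205, 0.2977]
tcp_rot: [1.221, 1.196, -1.216]
wrist_force: [0.4, 0.2, -1.0]
width: 0.004
205 [ 0.61306888 -0.28570548  0.01475661] [ 0.60444536 -0.33529649  0.0049293 ] [ 0.62882674 -0.22168017  0.02230748]
```

View pics/s5c.png

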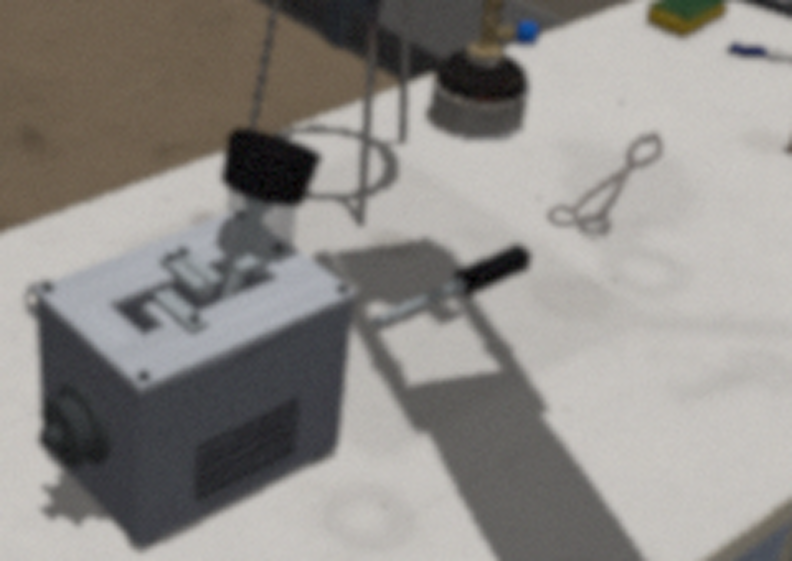

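The rod is lying flat on the table (about (385–525, 250–320) in the crop). Next, over the cup.

```bash
python3 -m creep '[[255,[-3,38,0],0],[255,[-3,38,0],0],[255,[-2,38,0],0],[255,[0,38,0],0],[255,[0,28,0],0],[255,[0,13,0],0],[255,[0,0,0],0],[255,[0,0,0],0]]'
python3 - <<'E'
from h import *
im,d=cam('side','s6');cv2.imwrite('pics/s6c.png',cv2.resize(im[110:260,230:400],None,fx=4,fy=4,interpolation=2))
s=read_state();print(s['tool_pos'],s['wrist_force'])
E
```

```text
time: 9.17
tool_pos: [0.6098, -0.0272, 0.2933]
tcp_rot: [1.216, 1.203, -1.217]
wrist_force: [-0.3, -0.3, -0.7]
width: -0.003
[ 0.60980831 -0.0279694   0.29317963] [-0.62284419  0.23835589  0.06965634]
```

View pics/s6c.png

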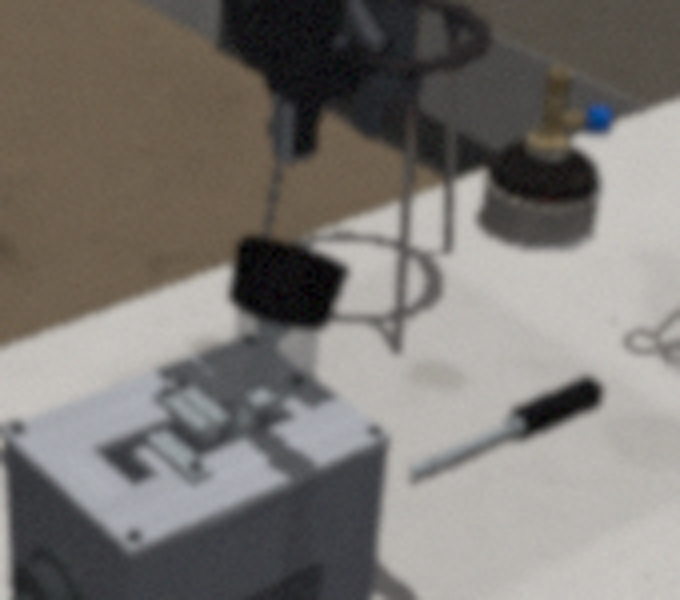

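The fingers are above the cup. Descending to about 11 mm above its floor.

```bash
python3 -m creep '[[255,[0,2,-20],0],[255,[0,0,-20],0],[255,[0,0,-15],0],[255,[0,0,-10],0],[255,[0,0,-8],0],[255,[0,0,-5],0],[255,[0,0,-3],0],[255,[0,0,0],0]]'
python3 - <<'E'
from h import *
im,d=cam('side','s7');cv2.imwrite('pics/s7c.png',cv2.resize(im[110:260,230:400],None,fx=4,fy=4,interpolation=2))
s=read_state();print(s['tool_pos'],s['wrist_force'])
E
```

```text
time: 9.88
tool_pos: [0.6098, -0.0256, 0.2116]
tcp_rot: [1.218, 1.203, -1.219]
wrist_force: [-0.1, -0.3, 0.5]
width: 0.0
[ 0.61003165 -0.02542965  0.2121369 ] [-0.15840491  0.14375543  0.36349351]
```

View pics/s7c.png

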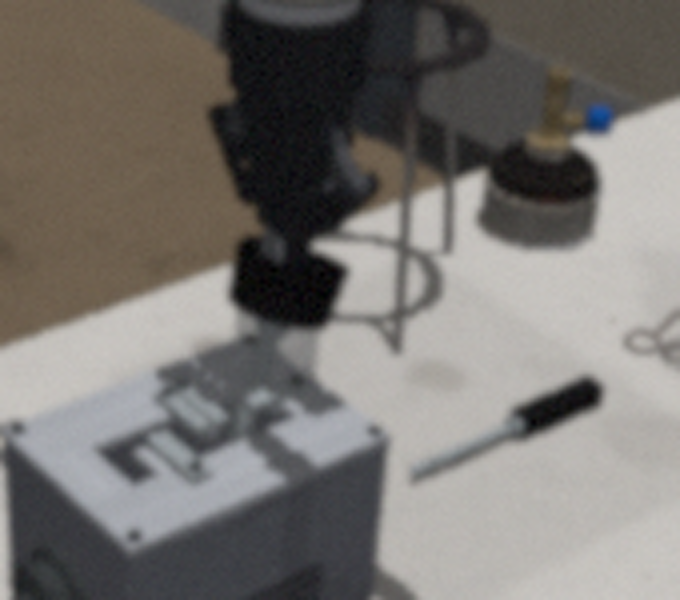

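```bash
python3 -m creep '[[255,[0,5,0],0],[255,[0,5,0],0],[255,[0,5,1],0],[255,[0,5,1],0],[255,[0,5,1],0],[255,[0,4,1],0],[255,[0,3,1],0],[255,[0,2,0],0]]'
python3 - <<'E'
from h import *
im,d=cam('side','s8');cv2.imwrite('pics/s8c.png',cv2.resize(im[110:260,230:400],None,fx=4,fy=4,interpolation=2))
s=read_state();print(s['tool_pos'],s['wrist_force'])
E
```

```text
time: 10.6
tool_pos: [0.6099, 0.0095, 0.2169]
tcp_rot: [1.218, 1.203, -1.217]
wrist_force: [0.8, -1.1, 1.4]
width: -0.005
[0.60985878 0.00966977 0.21686702] [ 0.08831847 -0.48600638  1.43394754]
```

View pics/s8c.png

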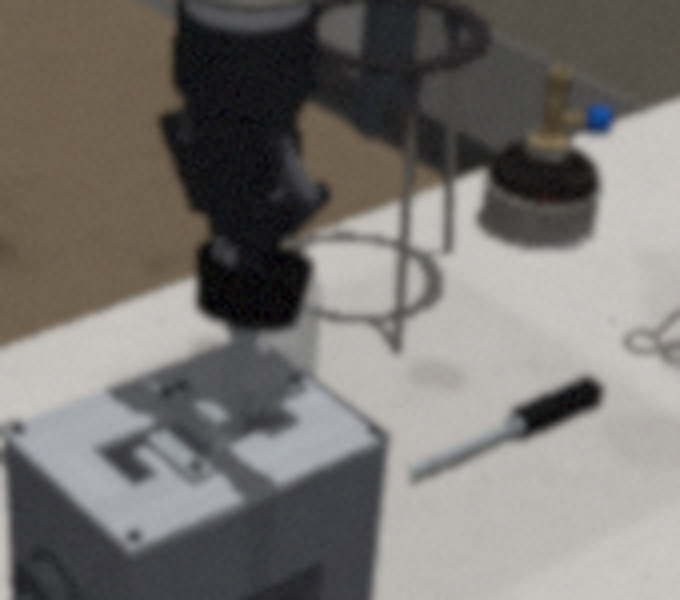

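The lever left park, so the bolt is clear. Now I creep to the first stop, watching the force.

```bash
python3 -m creep '[[255,[0,1,0],0],[255,[0,1,0],0],[255,[0,1,0],0],[255,[0,1,0],0],[255,[0,1,0],0],[255,[0,0,0],0],[255,[0,0,0],0],[255,[0,0,0],0]]'
python3 -c "
from h import *
s=read_state();print(s['tool_pos'],s['wrist_force'])"
```

```text
time: 11.32
tool_pos: [0.6097, 0.0139, 0.2166]
tcp_rot: [1.218, 1.204, -1.218]
wrist_force: [1.3, -1.1, 0.4]
width: -0.007
[0.6096894  0.01390419 0.21664056] [ 1.30689759 -1.07599671  0.41183275]
```

```bash
python3 -m creep '[[255,[0,1,0],0],[255,[0,1,0],0],[255,[0,1,0],0],[255,[0,1,0],0],[255,[0,1,0],0],[255,[0,0,0],0],[255,[0,0,0],0],[255,[0,0,0],0]]'
python3 -c "
from h import *
s=read_state();print(s['tool_pos'],s['wrist_force'])"
```

```text
time: 11.98
tool_pos: [0.6096, 0.019, 0.2166]
tcp_rot: [1.218, 1.204, -1.218]
wrist_force: [0.6, 0.5, 0.3]
width: -0.001
[0.6096108  0.01900697 0.21655077] [0.59965443 0.52768146 0.32801202]
```

```bash
python3 -m creep '[[255,[0,1,0],0],[255,[0,1,0],0],[255,[0,1,0],0],[255,[0,1,0],0],[255,[0,1,0],0],[255,[0,0,0],0],[255,[0,0,0],0],[255,[0,0,0],0]]'
cat >> h.py <<'E'
C0=np.array([.591,.049]);YAW=-.012
def U2W(p):
    p=np.atleast_2d(p);c,s=np.cos(YAW),np.sin(YAW)
    return np.c_[C0[0]+c*p[:,0]-s*p[:,1],C0[1]+s*p[:,0]+c*p[:,1],p[:,2]]
def lev(run,cross,loc):  # loc: Nx3 local (a,b,r)
    r=np.array([np.sin(cross),np.cos(cross)*np.sin(run),np.cos(cross)*np.cos(run)])
    a=np.array([np.cos(cross),-np.sin(cross)*np.sin(run),-np.sin(cross)*np.cos(run)]);b=np.cross(r,a)
    L=np.atleast_2d(loc);return U2W(L[:,:1]*a+L[:,1:2]*b+L[:,2:]*r+np.array([0,0,.02]))
def est(name):
    # fit run,cross from the black cup + stem via side depth (points on the cup's outer wall, 34 mm from axis)
    from scipy.optimize import least_squares
    z=np.load(f'pics/{name}.npz');im,d=z['im'],z['d'];P=pts('side',d)
    best=None
    for cr in (.1,-.1):
      x=np.array([-.05,cr])
      for st in [(-.3),(-.15),0,.15,.3]:
        x0=np.array([st,cr])
        for it in range(6):
            ax0=lev(*x0,[[0,0,0]])[0];ax1=lev(*x0,[[0,0,1]])[0]-ax0
            w=P[(P[...,2]>.17)&(P[...,2]<.26)&(im.max(2)<70)]
            def rad(x,w):
                o=lev(*x,[[0,0,0]])[0];u=lev(*x,[[0,0,1]])[0]-o;q=w-o;h=q@u
                return np.linalg.norm(q-h[:,None]*u,axis=1)-.034,h
            rr,h=rad(x0,w);k=(h>.196)&(h<.222)&(abs(rr)<.012)
            if k.sum()<30: break
            x0=least_squares(lambda x:rad(x,w[k])[0],x0,loss='soft_l1',f_scale=.002).x
        else:
            rr,h=rad(x0,w);k=(h>.196)&(h<.222)&(abs(rr)<.003)
            if best is None or k.sum()>best[0]: best=(k.sum(),x0)
    return best
E
python3 -c "
from h import *
print(est('s0') if 0 else est('side0'),est('s6'),est('s8'))
cam('side','s9');print(est('s9'))
s=read_state();print(s['tool_pos'],s['wrist_force'])"
```

```text
time: 12.65
tool_pos: [0.6098, 0.0223, 0.2169]
tcp_rot: [1.216, 1.201, -1.219]
wrist_force: [-1.0, -7.0, 1.5]
width: -0.004
(np.int64(242), array([-0.38230221,  0.09430245])) (np.int64(247), array([-0.38077242,  0.09563866])) (np.int64(252), array([-0.24821286,  0.10103614]))
(np.int64(246), array([-0.19063858,  0.10274846]))
[0.60979042 0.02234906 0.21685168] [-0.22341694 -5.74922582  1.74147851]
```

The stop is reached (7 N), at run ≈ -0.19, inside the first crossing's range. Crossing towards -x.

```bash
python3 -m creep '[[255,[-4,0,0],0],[255,[-4,0,0],0],[255,[-4,0,0],0],[255,[-4,0,0],0],[255,[-3,0,0],0],[255,[-2,0,0],0],[255,[0,0,0],0],[255,[0,0,0],0]]'
python3 -c "
from h import *
cam('side','s10');print(est('s10'))
s=read_state();print(s['tool_pos'],s['wrist_force'])"
```

```text
time: 13.37
tool_pos: [0.5894, 0.0225, 0.2171]
tcp_rot: [1.217, 1.2, -1.218]
wrist_force: [2.4, -6.2, 1.7]
width: 0.002
(np.int64(243), array([-0.18910294,  0.0156961 ]))
[0.58935129 0.02250308 0.21708941] [ 2.30225473 -6.02543667  0.11758313]
```

Crossing freely. Continue.

```bash
python3 -m creep '[[255,[-4,0,0],0],[255,[-4,0,0],0],[255,[-4,0,0],0],[255,[-4,0,0],0],[255,[-3,0,0],0],[255,[-2,0,0],0],[255,[-1,0,0],0],[255,[0,0,0],0]]'
python3 -c "
from h import *
cam('side','s11');print(est('s11'))
s=read_state();print(s['tool_pos'],s['wrist_force'])"
```

```text
time: 14.08
tool_pos: [0.5664, 0.0241, 0.2167]
tcp_rot: [1.218, 1.204, -1.218]
wrist_force: [0.5, -0.6, -1.3]
width: -0.003
(np.int64(221), array([-0.17967978, -0.08284342]))
[0.56657798 0.02408538 0.21671061] [ 0.195119   -1.61730043  0.82647756]
```

```bash
python3 -m creep '[[255,[-2,0,0],0],[255,[-1,0,0],0],[255,[0,0,0],0],[255,[0,4,0.5],0],[255,[0,5,1],0],[255,[0,5,1],0],[255,[0,5,1],0],[255,[0,5,0.5],0]]'
python3 -m creep '[[255,[0,4,0],0],[255,[0,3,0],0],[255,[0,2,0],0],[255,[0,1,0],0],[255,[0,1,0],0],[255,[0,0,0],0],[255,[0,0,0],0],[255,[0,0,0],0]]'
python3 -c "
from h import *
cam('side','s12');print(est('s12'))
s=read_state();print(s['tool_pos'],s['wrist_force'])"
```

```text
time: 14.8
tool_pos: [0.5637, 0.0485, 0.2209]
tcp_rot: [1.218, 1.204, -1.218]
wrist_force: [0.6, -0.9, -1.1]
width: -0.002
time: 15.47
tool_pos: [0.5637, 0.0589, 0.2208]
tcp_rot: [1.218, 1.204, -1.218]
wrist_force: [0.3, -0.3, -1.0]
width: -0.004
(np.int64(220), array([-0.02304869, -0.09770994]))
[0.56374253 0.05889402 0.22084736] [ 0.74566329 -0.19800231  0.7206445 ]
```

```bash
python3 -m creep '[[255,[0,2,0],0],[255,[0,2,0],0],[255,[0,2,0],0],[255,[0,2,0],0],[255,[0,1,0],0],[255,[0,1,0],0],[255,[0,0,0],0],[255,[0,0,0],0]]'
python3 -m creep '[[255,[0,1,0],0],[255,[0,1,0],0],[255,[0,1,0],0],[255,[0,1,0],0],[255,[0,1,0],0],[255,[0,0,0],0],[255,[0,0,0],0],[255,[0,0,0],0]]'
python3 -c "
from h import *
cam('side','s13');print(est('s13'))
s=read_state();print(s['tool_pos'],s['wrist_force'])"
```

```text
time: 16.18
tool_pos: [0.5637, 0.0691, 0.2208]
tcp_rot: [1.218, 1.204, -1.218]
wrist_force: [0.1, -0.6, 0.5]
width: -0.004
time: 16.85
tool_pos: [0.5637, 0.074, 0.2208]
tcp_rot: [1.218, 1.204, -1.218]
wrist_force: [0.5, 0.1, -0.1]
width: 0.002
(np.int64(205), array([ 0.05761268, -0.0944685 ]))
[0.56374616 0.07399722 0.22077994] [-0.46871886 -0.14430698 -0.40229781]
```

```bash
python3 -m creep '[[255,[0,1,0],0],[255,[0,1,0],0],[255,[0,1,0],0],[255,[0,1,0],0],[255,[0,1,0],0],[255,[0,0,0],0],[255,[0,0,0],0],[255,[0,0,0],0]]'
python3 -c "
from h import *
cam('side','s14');print(est('s14'))
s=read_state();print(s['tool_pos'],s['wrist_force'])"
```

```text
time: 17.57
tool_pos: [0.5638, 0.079, 0.2208]
tcp_rot: [1.218, 1.204, -1.218]
wrist_force: [-0.1, 0.0, -0.2]
width: -0.0
(np.int64(208), array([ 0.0789797 , -0.09655811]))
[0.56374791 0.07898974 0.22077554] [ 0.31789217 -0.69164005 -0.42028331]
```

```bash
python3 -m creep '[[255,[0,1,0],0],[255,[0,1,0],0],[255,[0,1,0],0],[255,[0,1,0],0],[255,[0,1,0],0],[255,[0,0,0],0],[255,[0,0,0],0],[255,[0,0,0],0]]'
python3 -c "
from h import *
cam('side','s15');print(est('s15'))
s=read_state();print(s['tool_pos'],s['wrist_force'])"
```

```text
time: 18.28
tool_pos: [0.5637, 0.0827, 0.2205]
tcp_rot: [1.216, 1.202, -1.219]
wrist_force: [0.7, -5.2, -2.1]
width: -0.001
(np.int64(212), array([ 0.09499434, -0.09540935]))
[0.5637031  0.08262995 0.22049173] [ 0.86287902 -5.52759905 -1.50261624]
```

The second stop is reached (5 N, run ≈ 0.095, plate y ≈ 12 mm). Crossing back to +x.

```bash
python3 -m creep '[[255,[5,0,0],0],[255,[5,0,0],0],[255,[5,0,0],0],[255,[4,0,0],0],[255,[4,0,0],0],[255,[4,0,0],0],[255,[4,0,0],0],[255,[4,0,0],0]]'
python3 -c "
from h import *
cam('side','s16');print(est('s16'))
s=read_state();print(s['tool_pos'],s['wrist_force'])"
```

```text
time: 19.0
tool_pos: [0.5992, 0.0838, 0.2208]
tcp_rot: [1.218, 1.203, -1.218]
wrist_force: [-2.1, -3.2, 0.7]
width: 0.0
(np.int64(194), array([0.10835443, 0.04020176]))
[0.60028718 0.08394841 0.22068859] [ 1.41714379 -2.78975526 -0.31848421]
```

```bash
python3 -m creep '[[255,[3,0,0],0],[255,[3,0,0],0],[255,[2,0,0],0],[255,[2,0,0],0],[255,[1,0,0],0],[255,[1,0,0],0],[255,[0,0,0],0],[255,[0,0,0],0]]'
python3 -c "
from h import *
cam('side','s17');print(est('s17'))
s=read_state();print(s['tool_pos'],s['wrist_force'])"
```

```text
time: 19.72
tool_pos: [0.6108, 0.084, 0.2207]
tcp_rot: [1.218, 1.204, -1.218]
wrist_force: [-0.7, -1.4, -0.3]
width: 0.001
(np.int64(204), array([0.11035601, 0.08990537]))
[0.61079043 0.08401816 0.22078927] [-0.65100573 -0.90106167 -0.02944538]
```

```bash
python3 -m creep '[[255,[1,0,0],0],[255,[1,4,0],0],[255,[0,5,0],0],[255,[0,5,-1],0],[255,[0,5,-1],0],[255,[0,5,-1],0],[255,[0,4,-1],0],[255,[0,3,-1],0]]'
python3 -m creep '[[255,[0,3,-1],0],[255,[0,3,-1],0],[255,[0,2,-1],0],[255,[0,2,0],0],[255,[0,1,0],0],[255,[0,0,0],0],[255,[0,0,0],0],[255,[0,0,0],0]]'
python3 -c "
from h import *
cam('side','s18');print(est('s18'))
s=read_state();print(s['tool_pos'],s['wrist_force'])"
```

```text
time: 20.43
tool_pos: [0.6128, 0.1156, 0.2156]
tcp_rot: [1.218, 1.204, -1.217]
wrist_force: [-0.0, -1.2, -0.3]
width: 0.004
time: 21.1
tool_pos: [0.6129, 0.126, 0.2129]
tcp_rot: [1.218, 1.203, -1.218]
wrist_force: [0.8, -0.5, -0.3]
width: -0.0
(np.int64(219), array([0.30781684, 0.09067068]))
[0.6128565  0.12596301 0.21290515] [-0.4368423  -0.32792855  0.22442681]
```

```bash
python3 -m creep '[[255,[0,2,0],0],[255,[0,2,0],0],[255,[0,1,0],0],[255,[0,1,0],0],[255,[0,1,0],0],[255,[0,1,0],0],[255,[0,0,0],0],[255,[0,0,0],0]]'
python3 -c "
from h import *
cam('side','s19');print(est('s19'))
s=read_state();print(s['tool_pos'],s['wrist_force'])"
```

```text
time: 21.82
tool_pos: [0.6127, 0.134, 0.2127]
tcp_rot: [1.218, 1.204, -1.218]
wrist_force: [0.6, -0.5, -0.4]
width: -0.001
(np.int64(207), array([0.34720007, 0.09145001]))
[0.61275349 0.1340116  0.21275435] [-0.78122535 -0.24043197 -0.48527286]
```

```bash
python3 -m creep '[[255,[0,1,0],0],[255,[0,1,0],0],[255,[0,1,0],0],[255,[0,1,0],0],[255,[0,1,0],0],[255,[0,1,0],0],[255,[0,0,0],0],[255,[0,0,0],0]]'
python3 -c "
from h import *
cam('side','s20');print(est('s20'))
s=read_state();print(s['tool_pos'],s['wrist_force'])"
```

```text
time: 22.53
tool_pos: [0.6128, 0.1401, 0.2127]
tcp_rot: [1.218, 1.204, -1.218]
wrist_force: [-0.0, -0.1, 0.3]
width: -0.002
(np.int64(180), array([0.37608309, 0.09035684]))
[0.61276235 0.14002252 0.21275137] [-0.7711029  -0.22154996 -0.25399325]
```

```bash
python3 -m creep '[[255,[0,1,0],0],[255,[0,1,0],0],[255,[0,1,0],0],[255,[0,1,0],0],[255,[0,0,0],0],[255,[0,0,0],0],[255,[0,0,0],0],[255,[0,0,0],0]]'
python3 -c "
from h import *
cam('side','s21');print(est('s21'))
s=read_state();print(s['tool_pos'],s['wrist_force'])"
```

```text
time: 23.25
tool_pos: [0.6128, 0.1439, 0.2127]
tcp_rot: [1.218, 1.204, -1.218]
wrist_force: [-1.1, 0.5, -0.2]
width: 0.001
(np.int64(170), array([0.39787373, 0.09043024]))
[0.61278216 0.14395298 0.2127817 ] [ 0.27748537 -0.45333389  0.25086423]
```

```bash
python3 -c "
from h import *
im,d=cam('top','t21');cv2.imwrite('pics/t21c.png',cv2.resize(im[160:260,210:340],None,fx=6,fy=5.8,interpolation=2))
im=np.load('pics/s21.npz')['im'];cv2.imwrite('pics/s21c.png',cv2.resize(im[110:260,210:380],None,fx=4,fy=4,interpolation=2))"
```

```text
(no output)
```

View pics/s21c.png

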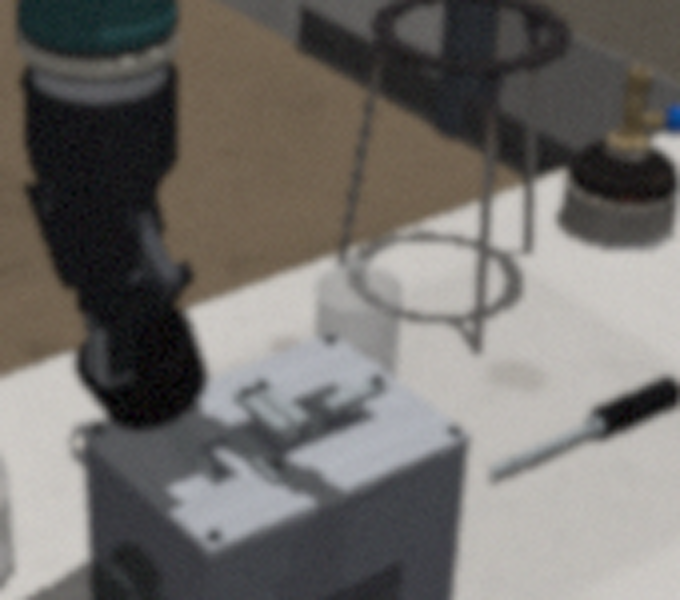

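View pics/t21c.png

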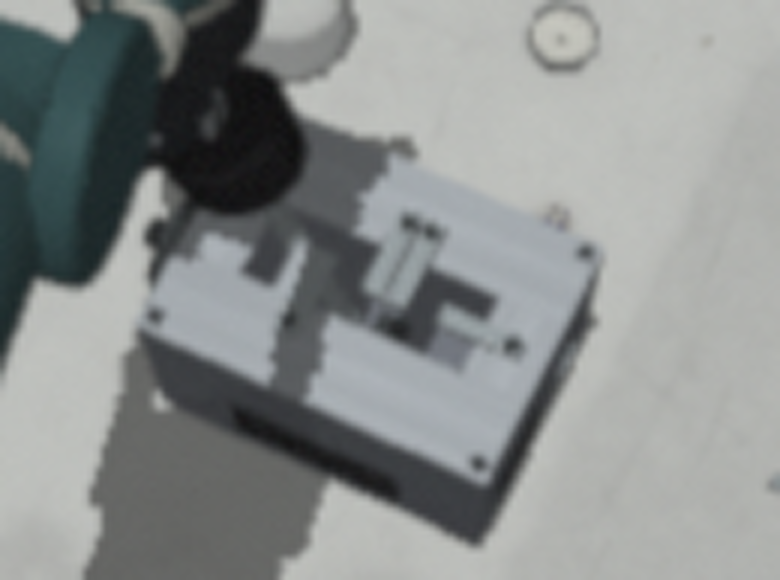

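```bash
python3 -m creep '[[255,[0,1,0],0],[255,[0,1,0],0],[255,[0,1,0],0],[255,[0,0,0],0],[255,[0,0,0],0],[255,[0,0,0],0],[255,[0,0,0],0],[255,[0,0,0],0]]'
python3 -c "
from h import *
cam('side','s22');print(est('s22'))
s=read_state();print(s['tool_pos'],s['wrist_force'])"
```

```text
time: 24.02
tool_pos: [0.6126, 0.1465, 0.2126]
tcp_rot: [1.217, 1.203, -1.219]
wrist_force: [-0.6, -4.1, -0.3]
width: 0.001
(np.int64(176), array([0.40213431, 0.09000145]))
[0.6126173  0.14645925 0.21257157] [-0.63012703 -4.57009461 -0.71919158]
```

The far end is reached (4.5 N). Crossing to -x into the last notch.

```bash
python3 -m creep '[[255,[-5,-0.5,0],0],[255,[-5,0,0],0],[255,[-4,0,0],0],[255,[-4,0,0],0],[255,[-4,0,0],0],[255,[-4,0,0],0],[255,[-4,0,0],0],[255,[-3,0,0],0]]'
python3 -c "
from h import *
cam('side','s23');print(est('s23'))
s=read_state();print(s['tool_pos'],s['wrist_force'])"
```

```text
time: 24.73
tool_pos: [0.5793, 0.1464, 0.2129]
tcp_rot: [1.218, 1.203, -1.218]
wrist_force: [2.5, -2.0, 0.1]
width: -0.001
(np.int64(195), array([ 0.38615849, -0.03406119]))
[0.57862017 0.1464259  0.21274838] [ 1.20054534 -1.7583286   0.93593148]
```

```bash
python3 -m creep '[[255,[-3,0,0],0],[255,[-3,0,0],0],[255,[-3,0,0],0],[255,[-2,0,0],0],[255,[-2,0,0],0],[255,[-1,0,0],0],[255,[0,0,0],0],[255,[0,0,0],0]]'
python3 -c "
from h import *
cam('side','s24');print(est('s24'))
s=read_state();print(s['tool_pos'],s['wrist_force'])"
```

```text
time: 25.45
tool_pos: [0.5653, 0.1462, 0.2125]
tcp_rot: [1.217, 1.204, -1.219]
wrist_force: [1.6, -3.1, -0.5]
width: -0.002
(np.int64(191), array([ 0.38310427, -0.09102105]))
[0.56531902 0.14618916 0.21246739] [ 0.9733077  -3.54490707  0.77601327]
```

```bash
python3 -m creep '[[255,[-1,0,0],0],[255,[-1,0,0],0],[255,[0,0,0],0],[255,[3,-3,0],0],[255,[3,-4,0],0],[255,[2,-4,0],0],[255,[0,0,0],0],[255,[0,0,0],0]]'
python3 -c "
from h import *
cam('side','s25');print(est('s25'))
s=read_state();print(s['tool_pos'],s['wrist_force'])"
```

```text
time: 26.17
tool_pos: [0.5716, 0.1353, 0.2125]
tcp_rot: [1.219, 1.204, -1.219]
wrist_force: [-0.5, 0.2, -0.1]
width: -0.001
(np.int64(178), array([ 0.37963471, -0.10085082]))
[0.57159234 0.1354625  0.21257657] [-0.41360756 -0.47339691  0.33901028]
```

Lever stays at (0.38, -0.10) with the fingers free of the walls. Lifting straight out.

```bash
python3 -m creep '[[255,[0,0,5],0],[255,[0,0,8],0],[255,[0,0,10],0],[255,[0,0,15],0],[255,[0,0,20],0],[255,[0,0,25],0],[255,[0,0,30],0],[255,[0,0,20],0]]'
python3 -m creep '[[255,[-20,-20,10],0],[255,[-20,-20,0],0],[255,[-20,-20,0],0],[255,[-20,-20,0],0],[255,[0,0,0],0],[255,[0,0,0],0],[255,[0,0,0],0],[255,[0,0,0],0]]'
python3 - <<'E'
from h import *
im,d=cam('side','s26');print(est('s26'))
cv2.imwrite('pics/s26c.png',cv2.resize(im[110:400,130:430],None,fx=2.6,fy=2,interpolation=2))
a=np.load('pics/side0.npz')['im'];df=cv2.absdiff(a,im).max(2)
for n,(x0,y0,x1,y1) in dict(reag=(183,203,216,262),drop=(172,315,196,357)).items(): print(n,df[y0:y1,x0:x1].mean())
ps=pts('side',d);m=np.zeros(d.shape,bool);m[180:235,330:425]=1
w=ps[m&(im.max(2)<110)&(ps[...,2]>.003)&(ps[...,2]<.05)];print('rod',len(w),w.min(0),w.max(0))
im,d=cam('top','t26');cv2.imwrite('pics/t26c.png',cv2.resize(im[120:320,150:430],None,fx=2.8,fy=2.8,interpolation=2))
s=read_state();print(s['tool_pos'],s['wrist_force'],s['time'])
E
```

```text
time: 26.88
tool_pos: [0.5724, 0.1357, 0.3503]
tcp_rot: [1.221, 1.201, -1.214]
wrist_force: [-0.4, -0.1, 0.4]
width: 0.002
time: 27.55
tool_pos: [0.4924, 0.056, 0.3563]
tcp_rot: [1.218, 1.203, -1.217]
wrist_force: [-0.5, 0.2, -1.1]
width: -0.001
(np.int64(161), array([ 0.39405682, -0.12831978]))
reag 5.06266050333847
drop 4.85515873015873
rod 188 [ 0.6034554  -0.33784249  0.00464644] [ 0.75285606 -0.17614658  0.04663916]
[0.49234203 0.05602165 0.35572444] [ 0.9125578  -0.26301488  0.01915408] 27.65
```

View pics/s26c.png

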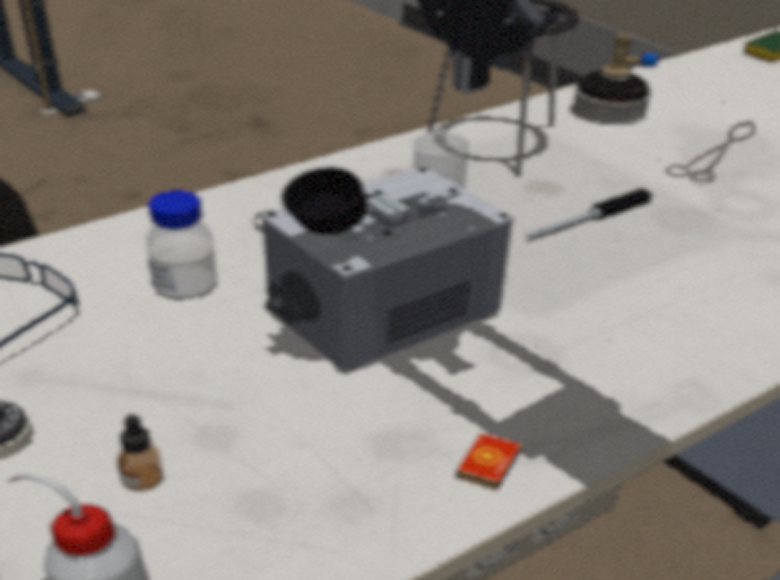

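View pics/t26c.png

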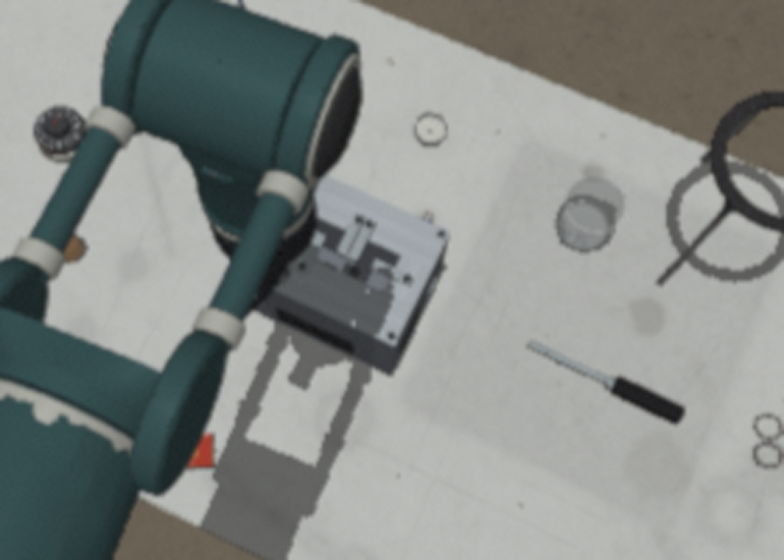

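The lever is in the last notch and at rest, the rod is flat, the bottles are where they were, and the arm is clear. Handing in.

```bash
python3 -c "
from workcell import *
print(finish_job())"
```

```text
the job is handed in; nothing more can be done
None
```

I handed the job in at about 27.7 s; no verdict comes back, so this is what I did and what my own checks showed.

- **Release:** I pushed the rod about 32 mm into the hole, and the force peaked at 5.9 N. That means the pad went in roughly 11 mm, well past the 6 mm trip point. I never saw the bolt itself, but the lever then left park freely, so it must have cleared. The rod was laid flat on the table.
- **Gate:** I worked the lever by its cup to each stop and across. The wrist force was 7 N or less at every stop I checked.

| Stop | Run angle (rad) | Position at plate height |
|---|---|---|
| First crossing | about -0.19 | y about -25 mm |
| Second crossing | about +0.095 | y about +12 mm |
| Far end | about +0.40 | not worked out |

- **Final state:** After the fingers came off the cup walls I measured run at about 0.38 and cross at about -0.10, so the lever is in the last notch. The arm was clear and touching nothing, the rod lay flat, and the pictures show the bottles and beaker in place.

**Disagreements:**
- My camera estimate of the run angle read 0.01 to 0.03 beyond the stated ±0.37 at both ends.
- The estimate after lifting the fingers out gave a cross angle of -0.13, probably because the open cup's inside was in view.
- Both sets of readings still meet the final limits.

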